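# Hang the blue sample jar on the drying rail

## Task

Take the sample-jar hanger with the blue grip knob and bring it to the open end of the hanging rail over the steel drip tray. Enter it there so that its round steel disc runs inside the rail, slide it fully home against the red end stop, and leave it hanging there upright and free. Leave the yellow and white hangers standing where they are.

Things in the scene. Friction and masses are not known exactly. Their poses are not given: they have to be found in the camera images.
- hanger_blue: Loose jar hanger, about 0.2 kg, upright on the bench, round about its z axis. Origin: centre of its underside, z up. Sizes in mm, from below: amber jar with white lid, diameter 48, z 0-45; steel stem, diameter 10; steel running disc, diameter 60, z 65-71; stem again, z 71-112; blue upright cylindrical grip knob, diameter 24, z 112-150.
- rail: Fixed channel rail on legs over a tray. Origin on the bench under its middle; x: entry direction, z up. Sizes in mm: open end x -90, stop face x 90. Disc rides on flanges at z 100, under lips z 126-129 (rail top), between walls y +-42; flanges and lips leave a 32 wide mid slot for the stem. Jar hangs below, knob stays above. Home: hanger at x 60 (green marks), y 0, underside z 35. Tray 240x130, rim z 12.
- hanger_yellow: Same shape and size as hanger_blue, but with a yellow grip knob. A bystander: leave it standing where it is.
- hanger_white: Same shape and size as hanger_blue, but with a white grip knob. A bystander: leave it standing where it is.

How it is judged:
By the outcome, as a careful person would: the job done as asked, in the order asked, and still so for the second after the job is handed in, with the robot touching nothing.
It also fails if it takes over 40 s, if anything falls off the work surface, if the arm or the gripper's body presses on something with over 40 N, if the wrist force passes 120 N, or if a joint passes its speed limit or range.

## Robot

A 6-joint arm with a two-finger parallel gripper is mounted at the origin on the work surface. World frame = base frame: x ahead of the robot, y to its left, z up, the work surface at z = 0. Lengths are in m, angles in rad, forces in N, time in s.
With the tool pointing down it reaches from about 0.35 to 0.925 m from the base axis. Payload 6.4 kg.
Tool frame: the origin (TCP) lies between the finger pads; the fingertips stand 14 mm ahead of it and the grasp point (between the pads) lies 5 mm behind it (robot.tcp_to_tips is the distance from the TCP to the fingertips, in m); z points along the fingers, y is the line along which they close (so a half turn about z gives the same grasp; the last joint's range is limited). The gripper opens to 85 mm and grips with 20 to 120 N. Pads are 22 mm wide; open, the fingers measure 114 mm over their backs; the gripper's body (76 mm by 85 mm) begins 54 mm behind the grasp point. The pads swing forward as they close: fully open they stand 13 mm farther back than shut.
Start: joints at [-1.33, 0.245, 1.558, -0, 1.339, -0.174], TCP at [0.262, -0.595, 0.245] pointing down, gripper open.
Joint ranges: [-3.13, 3.13], [-1.02, 2.26], [0.13, 2.54], [-0.95, 4.09], [0.21, 2.88], [-2.74, 2.74]. Speed limits (rad/s): [2.57, 2.57, 3.14, 3.14, 3.14, 3.14].

## Interface

Orientations are given as [roll, pitch, yaw] about the fixed x, y, z axes, in that order (R = Rz(yaw) Ry(pitch) Rx(roll)).
In Python, from cell import robot, imaging, workorder, telemetry gives the robot as it stands. Calls block until the motion is done:
- robot.move_to(position, orientation): joint-space move of the TCP to a pose.
- robot.servo_line(position, v=0.15, rot=None): straight line of the TCP; rot=None keeps the orientation; v is the mean speed in m/s.
- robot.set_joints(angles): joint-space move.
- robot.move_gripper(opening, newtons=None): opening from 0.0 (shut) to 1.0 (fully open); newtons is the grip in N (None keeps the last); returns when the fingers have stopped.
- robot.wait(seconds).
- robot.solve_ik(position, orientation): joint angles nearest the present ones, or None.
- imaging.read_camera(name): name is "side" or "top" or "wrist"; returns the picture (384x512x3 uint8, red, green, blue); there is no depth.
- imaging.calibration(name): a dict with "K" (3x3 intrinsics, pixels), "rvec" (rotation vector, rad) and "tvec" (3), from world to camera coordinates, as OpenCV has them. Camera axes: x right, y down, z forward; pixel columns grow to the right and rows downward; lengths in m; the calibration is good to about 2 mm. A picture is of the moment at which its call begins: read the wrist's pose just before it. calibration takes no time and is no camera call; for the wrist camera it gives the pose at the moment of the call.
A pose or a line that the arm cannot do raises robot.IKError and nothing moves.
- workorder.hand_in(): hands the job in; it is judged then, once.
Readings, each from a call of its own:
- telemetry.read_time_s(): time.
- telemetry.read_q(): joint angles.
- telemetry.read_joint_velocities(): joint speeds.
- telemetry.read_joint_efforts(): joint torques, N m.
- telemetry.read_tcp_pos(): TCP position.
- telemetry.read_ee_rot(): TCP orientation.
- telemetry.read_contact_force(): force on the tool from outside, world axes, zero at the start.
- telemetry.read_moment(): the same for the moment, N m.
- telemetry.read_finger_gap(): opening from 0.0 (shut) to 1.0 (fully open).
- telemetry.read_grasp_force(): force on a finger pad.
Only numpy, scipy, OpenCV 4.12 (cv2) and the standard library are available. Lean on these libraries where they do the work, as an engineer would, in place of code of your own. Each camera call takes 0.05 s, during which the arm holds its last target. There are 200 camera calls.

## Working session

There is one attempt and no reset: what is moved stays moved. The work goes in short steps, each a Python script; the robot and the scene stay as the last script left them, time stands still between calls to the robot, and variables do not carry over. Pictures are saved under pics/ and viewed, at most 10 in all, crops included, and the job is handed in when it is done.

```bash
mkdir -p pics; ls; python3 - <<'E'
from cell import robot, imaging, workorder, telemetry
import cv2,numpy as np
for n in("top","side"):
    im=imaging.read_camera(n); cv2.imwrite(f"pics/{n}0.png",im[...,::-1])
    c=imaging.calibration(n); R=cv2.Rodrigues(np.array(c["rvec"]))[0]; print(n,np.array(c["K"]).round(1).tolist(),(-R.T@np.array(c["tvec"]).ravel()).round(3),R.round(2).tolist())
E
```

```text
pics
top [[398.5, 0.0, 255.8], [0.0, 398.5, 185.5], [0.0, 0.0, 1.0]] [0.514 0.056 0.747] [[0.01, -1.0, 0.03], [-1.0, -0.01, -0.06], [0.07, -0.03, -1.0]]
side [[398.1, 0.0, 253.6], [0.0, 398.1, 200.8], [0.0, 0.0, 1.0]] [0.434 0.665 0.464] [[-0.98, -0.18, -0.02], [-0.09, 0.57, -0.82], [0.16, -0.8, -0.57]]
```

View pics/top0.png

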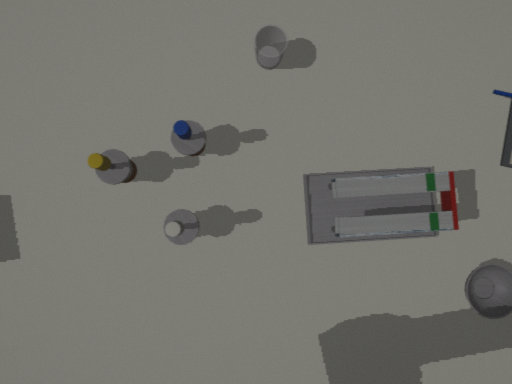

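View pics/side0.png

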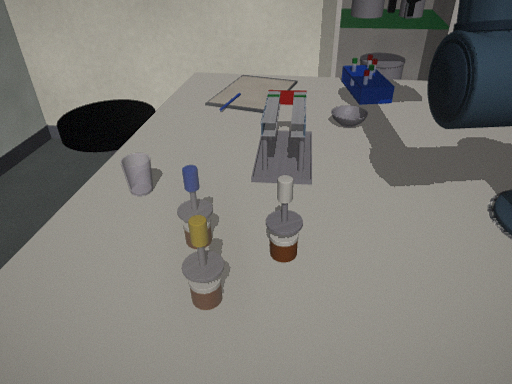

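```bash
cat > h.py <<'E'
import cv2,numpy as np
from cell import robot, imaging, workorder, telemetry
def cam(n):
    c=imaging.calibration(n); R=cv2.Rodrigues(np.array(c["rvec"],float))[0]
    return np.array(c["K"],float),R,-R.T@np.array(c["tvec"],float).ravel()
def ray(c,uv):
    K,R,C=c; return R.T@np.linalg.inv(K)@np.array([uv[0],uv[1],1.])
def onplane(c,uv,z):
    d=ray(c,uv); return c[2]+d*(z-c[2][2])/d[2]
def tri(c1,u1,c2,u2):
    A=np.zeros((3,3));b=np.zeros(3)
    for c,u in((c1,u1),(c2,u2)):
        d=ray(c,u);d/=np.linalg.norm(d);P=np.eye(3)-np.outer(d,d);A+=P;b+=P@c[2]
    return np.linalg.solve(A,b)
def blobs(im,lo,hi,amin=15,box=None):
    m=cv2.inRange(cv2.cvtColor(im,cv2.COLOR_RGB2HSV),lo,hi)
    if box: k=np.zeros_like(m);x0,y0,x1,y1=box;k[y0:y1,x0:x1]=255;m&=k
    n,l,s,c=cv2.connectedComponentsWithStats(m)
    return sorted([(int(s[i,4]),c[i].round(1).tolist(),s[i,:4].tolist()) for i in range(1,n) if s[i,4]>=amin],reverse=True)
E
python3 - <<'E'
from h import *
T=imaging.read_camera("top");S=imaging.read_camera("side");ct,cs=cam("top"),cam("side")
B=((105,100,50),(130,255,255));G=((50,90,30),(90,255,255));Rr=((0,150,60),(8,255,255))
bt=blobs(T,*B,box=(150,100,220,180));bs=blobs(S,*B,box=(170,150,215,210))
print(bt,bs)
print("knob tri",tri(ct,bt[0][1],cs,bs[0][1]).round(4))
g=blobs(T,*G,box=(300,150,480,260));print(g)
P=[onplane(ct,b[1],.129) for b in g[:2]];print("green",np.round(P,4))
r=blobs(T,*Rr,box=(300,150,480,260));print(r)
gs=blobs(S,*G,box=(250,80,320,140));print(gs, blobs(S,*Rr,box=(250,80,320,140)))
cv2.imwrite("pics/crop1.png",cv2.resize(T[150:260,295:475,::-1],None,fx=4.4,fy=4.4,interpolation=cv2.INTER_CUBIC))
E
```

```text
[(196, [181.0, 128.4], [174, 121, 16, 18])] [(244, [189.1, 176.8], [183, 166, 14, 26])]
knob tri [0.6409 0.1541 0.1354]
[(136, [433.9, 221.2], [430, 213, 9, 18]), (134, [430.3, 181.8], [426, 173, 9, 18])]
green [[ 0.5016 -0.2418  0.129 ]
 [ 0.5634 -0.2374  0.129 ]]
[(367, [450.3, 200.6], [442, 172, 16, 57])]
[(23, [299.7, 95.5], [294, 95, 12, 2]), (23, [273.3, 95.5], [268, 95, 12, 2])] [(167, [286.4, 96.9], [280, 90, 15, 15])]
```

View pics/crop1.png

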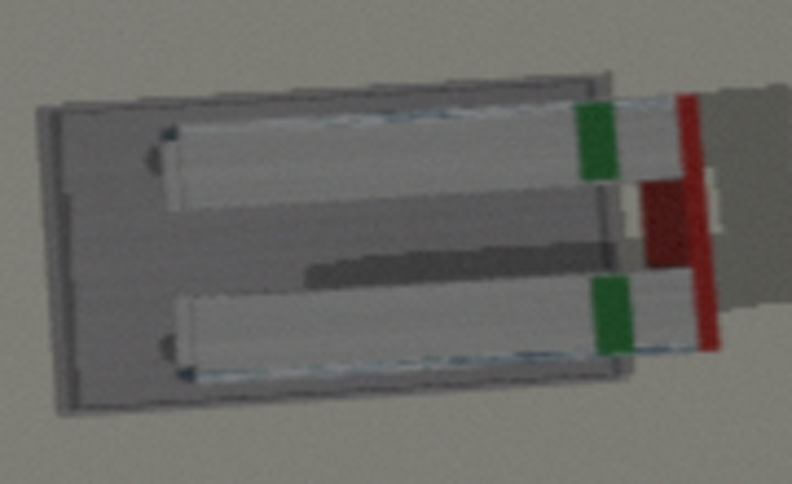

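```bash
python3 - <<'E'
from h import *
ct=cam("top")
p=lambda u,v:onplane(ct,(295+u/4.4,150+v/4.4),.129)[:2]
E0=(p(165,168)+p(180,335))/2; H=(p(597,141)+p(613,314))/2
d=H-E0;print(E0,H,np.linalg.norm(d),np.degrees(np.arctan2(d[1],d[0])))
k=onplane(ct,(181.0,128.4),.145)
print("knob plane",k)
# yaw options
psi=np.arctan2(d[1],d[0])
for yaw in (psi,psi+np.pi):
  for q in ([.641,.154,.13],[H[0],H[1],.165]):
    print(np.round(yaw,3),robot.solve_ik(q,[np.pi,0,yaw]))
# wrist look from above knob
robot.move_to([.641,.154,.26],[np.pi,0,psi]); 
c=cam("wrist");im=imaging.read_camera("wrist");cv2.imwrite("pics/w1.png",im[...,::-1])
print(telemetry.read_time_s(),telemetry.read_tcp_pos(),telemetry.read_q())
b=blobs(im,(105,100,50),(130,255,255));print(b,[onplane(c,x[1],.15).round(4) for x in b[:3]],c[2])
E
```

```text
[ 0.52225997 -0.0847691 ] [ 0.53218481 -0.24022258] 0.15576998086188495 -86.3469416863779
knob plane [0.63951619 0.1527205  0.145     ]
-1.507 None
-1.507 [-6.18069024e-01  1.77800339e-01  1.79100264e+00 -4.44089210e-16
  1.17278968e+00  2.45976573e+00]
1.635 [ 6.41365813e-02  3.83995286e-01  1.60710075e+00 -4.44089210e-16
  1.15049662e+00  3.78685913e-04]
1.635 [-0.61806902  0.17780034  1.79100264  0.          1.17278968 -0.68182692]Traceback (most recent call last):
  File "<stdin>", line 14, in <module>
cell.IKError: the arm cannot take that pose within its joint ranges
```

```bash
python3 - <<'E'
from h import *
robot.move_to([.641,.154,.26],[np.pi,0,1.635]); 
c=cam("wrist");im=imaging.read_camera("wrist");cv2.imwrite("pics/w1.png",im[...,::-1])
print(telemetry.read_time_s(),telemetry.read_tcp_pos())
b=blobs(im,(105,100,50),(130,255,255));print(b,[onplane(c,x[1],.15).round(4) for x in b[:3]],c[2])
E
```

```text
3.2 [0.64118285 0.15326237 0.25995709]
[(643, [255.8, 186.9], [244, 171, 25, 32])] [array([0.64  , 0.1563, 0.15  ])] [0.63690375 0.22555365 0.38816714]
```

View pics/w1.png

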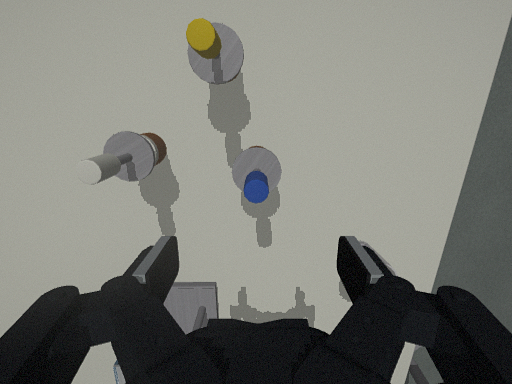

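```bash
python3 - <<'E'
from h import *
robot.servo_line([.640,.1545,.126],v=.12)
robot.move_gripper(0.0,40)
print(telemetry.read_finger_gap(),telemetry.read_grasp_force(),telemetry.read_tcp_pos())
robot.servo_line([.640,.1545,.176],v=.1)
print(telemetry.read_finger_gap(),telemetry.read_contact_force())
robot.servo_line([.516,.015,.166],v=.15)
T=imaging.read_camera("top");S=imaging.read_camera("side")
cv2.imwrite("pics/c2.png",np.hstack([cv2.resize(T[90:290,140:490],None,fx=1.1,fy=1.4),cv2.resize(S[60:340,120:380],(385,400))])[:,:800,::-1] if 0 else cv2.resize(S[60:260,180:380,::-1],None,fx=3,fy=3))
cv2.imwrite("pics/t2.png",T[...,::-1])
print(telemetry.read_time_s(),telemetry.read_tcp_pos(),telemetry.read_contact_force(),telemetry.read_finger_gap())
E
```

```text
0.2660438529502812 39.40991163253784 [0.64006345 0.15451227 0.1262462 ]
0.27174406245980814 [-0.3478325   0.36260255 -1.08261134]
7.2083 [0.516383   0.01540733 0.16607328] [-0.34558383  0.49415005 -0.4265211 ] 0.2751775214099643
```

View pics/c2.png

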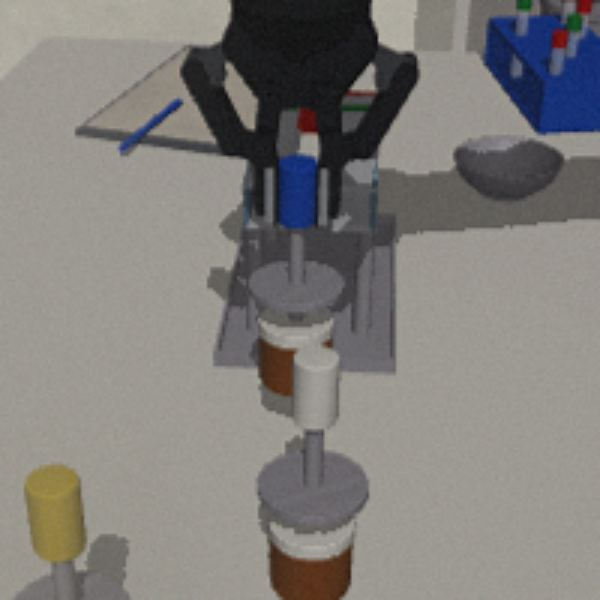

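View pics/t2.png

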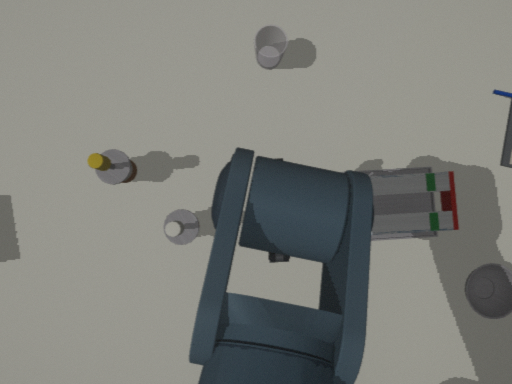

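```bash
python3 - <<'E'
from h import *
print(onplane(cam("side"),(279,156.5),.108))
E0=np.array([.5223,-.0848]);H=np.array([.5324,-.2398]);u=(H-E0)/np.linalg.norm(H-E0)
z=.166
def go(s,v):
    p=H-u*s; robot.servo_line([*p,z],v=v)
    f=telemetry.read_contact_force(); print(round(s,3),np.round(f,1),telemetry.read_tcp_pos().__class__ and np.round(telemetry.read_tcp_pos(),4)); return f
go(.20,.12)
for s in (.175,.15,.12,.09,.06,.03,.012):
    f=go(s,.08)
    if np.linalg.norm(f[:2])>6: break
S=imaging.read_camera("side");cv2.imwrite("pics/s3.png",cv2.resize(S[60:210,200:360,::-1],None,fx=4,fy=4,interpolation=cv2.INTER_CUBIC))
print(telemetry.read_time_s(),telemetry.read_finger_gap())
E
```

```text
[0.51414641 0.0175488  0.108     ]
0.2 [-0.3  0.4 -0.7] [ 0.5193 -0.0401  0.1659]
0.175 [-0.4  0.3 -2. ] [ 0.521  -0.0655  0.166 ]
0.15 [-0.3  0.8 -1.3] [ 0.5226 -0.0906  0.166 ]
0.12 [-0.8 -0.2 -2.1] [ 0.5245 -0.1204  0.1659]
0.09 [ 1.2  0.4 -1.9] [ 0.5265 -0.1504  0.1659]
0.06 [ 0.3  0.1 -0.7] [ 0.5285 -0.1803  0.166 ]
0.03 [ 0.  -0.4 -1.6] [ 0.5304 -0.2102  0.1659]
0.012 [ 0.1  0.  -2.2] [ 0.5316 -0.2283  0.166 ]
11.275 0.2724939751693948
```

View pics/s3.png

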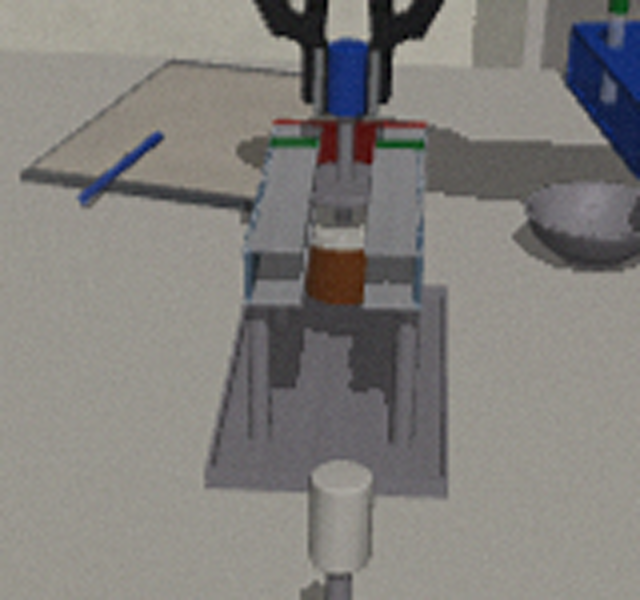

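```bash
python3 - <<'E'
from h import *
E0=np.array([.5223,-.0848]);H=np.array([.5324,-.2398]);u=(H-E0)/np.linalg.norm(H-E0)
z=.166
while z>.156:   # lower until the disc rests on the flanges
    z-=.001; robot.servo_line([*(H-u*.012),z],v=.03); f=telemetry.read_contact_force()
    if f[2]>2: break
print("rest z",z,np.round(f,1))
f0=np.array(f)[:2]@u; s=.012
while s>-.012:
    s-=.0015; robot.servo_line([*(H-u*s),z],v=.03); f=telemetry.read_contact_force()
    if f0-np.array(f)[:2]@u>6: break
print("stop s",s,np.round(f,1),telemetry.read_tcp_pos(),telemetry.read_time_s())
S=imaging.read_camera("side");cv2.imwrite("pics/s4.png",cv2.resize(S[60:160,220:340,::-1],None,fx=5,fy=5,interpolation=cv2.INTER_CUBIC))
E
```

```text
rest z 0.16 [-3.2  1.2  5.7]
stop s -0.0014999999999999979 [-1.8  9.8 10.6] [ 0.53319882 -0.23946537  0.16149424] 15.025
```

View pics/s4.png

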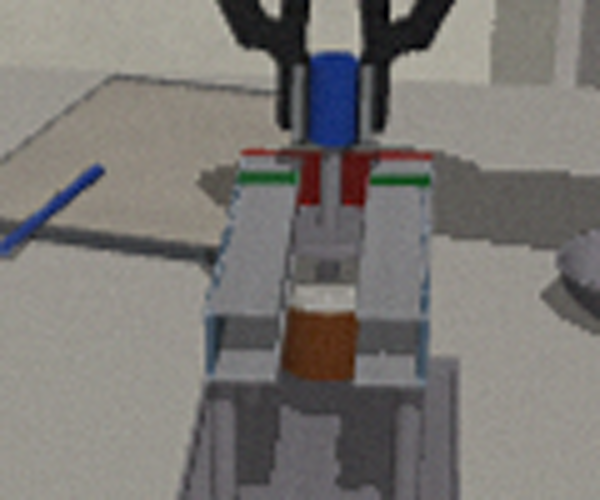

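```bash
python3 - <<'E'
from h import *
p=np.array(telemetry.read_tcp_pos())
robot.move_gripper(0.7)
robot.wait(.3)
robot.servo_line([p[0],p[1],.26],v=.12)
robot.move_to([.45,-.10,.36],[np.pi,0,1.635]); robot.wait(.3)
T=imaging.read_camera("top");S=imaging.read_camera("side")
a=cv2.resize(T[150:250,310:480,::-1],(680,400));b=cv2.resize(S[60:160,220:340,::-1],(240,200))
cv2.imwrite("pics/f5.png",np.vstack([cv2.resize(S[70:145,225:345,::-1],(640,300),interpolation=cv2.INTER_CUBIC),cv2.resize(T[150:230,320:480,::-1],(640,300),interpolation=cv2.INTER_CUBIC)]))
bs=blobs(S,(105,100,50),(130,255,255),box=(250,60,320,120))[0];bt=[x for x in blobs(T,(105,100,50),(130,255,255),box=(380,150,480,250))]
print(bs,bt)
if bt: print("knob",tri(cam("top"),bt[0][1],cam("side"),bs[1]).round(4))
print(telemetry.read_time_s())
E
```

```text
(181, [286.5, 80.0], [282, 71, 10, 19]) [(362, [444.3, 199.7], [431, 192, 27, 16])]
knob [ 0.5329 -0.2403  0.1662]
17.9833
```

View pics/f5.png

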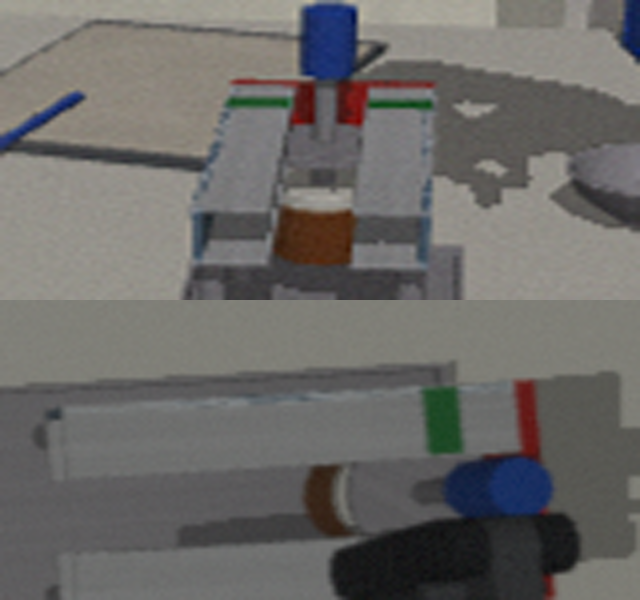

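```bash
python3 -c "
from h import *
print(workorder.hand_in(),telemetry.read_time_s())"
```

```text
the job is handed in; nothing more can be done
the job is handed in; nothing more can be done
```

The blue hanger is hanging in the rail, upright and released. I slid it up to the red end stop until I felt contact, and the last camera check put it within about 1 mm of the home position. The yellow and white hangers weren't touched. I handed the job in at about 18 s; no verdict was shown.

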